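# Lock the load cell's battery cover with the blade key

### The job

Take the red-handled blade key out of its orange stand, put its blade in the slot of the brass cam lock on the grey load cell unit and turn it clockwise about a quarter turn until the lock comes up against its stop, snugging it there with about 0.28 N m, neither loose nor forced. Turn with the key only, going by feel. Then stand the key fully home in its orange stand again and let go; do not press the black button or disturb the other gear.

Things in the scene. Friction and masses are not known exactly. Their poses are not given: they have to be found in the camera images.
- key_grip (a point): Centre of the red handle of the blade key (loose, about 140 g, upright in its stand): the place to hold it. z up along the key, x along the handle's broad side and the blade's width, y through the thickness. Handle 32 mm (x) by 14 mm (y), 52 mm tall, centred here. A round collar of diameter 40 mm lies 26 to 32 mm below. Same after half a turn.
- key_tip (a point): Middle of the end edge of the key's blade, 74 mm below key_grip, same axes. The steel blade is 20 mm wide (x), 3 mm thick (y) and 14 mm tall; above it a round shank 16 mm in diameter runs up to the collar's underside, 42 mm above this point.
- slot_mouth (a point): Centre of the cam lock's slot, on its axis, level with the top of the brass head (32 mm disc, 9 mm above the cover); moves with it. z up, x along the slot. The slot runs right across, 4.6 mm wide (8 mm at the top: 45 degree chamfers 1.7 mm deep), 6 mm deep with a flat dark floor. The head is sprung: it gives 3 mm downward, from about 2 N to 8 N.
- latch (a joint): Turn of the latch under the brass head, rad: 0 open, grows clockwise, hard stop 0.4 = home. The head first turns alone (0.8 to 1.15 rad, differs each time, 0.03 N m), then takes the latch along (0.07 N m) to the stop, where torque climbs steeply; all stay where left. The blade adds about 0.08 rad of play. Snug at the stop: 0.28 N m; under 0.2 is too little, over 0.38 too much.
- unit: Grey load cell unit, fixed: 160 mm (x) by 170 mm (y) by 60 mm high, origin at the centre of its underside. Its battery cover (92 x 76 mm) with the cam lock lies on top at y = -36 mm, the black button at y = +45 mm of this frame. Beside the slot a small red pointer on the cover shows the latch. White marks show roughly the slot's open, green ones its closed direction.
- button (a joint): Press of the large black push button (44 mm diameter) on the unit's top, m: 0 up, 0.006 fully down. Not to be pressed.
- stand_hole (a point): Centre of the mouth of the key stand's hole, on its top face, 46 mm above the bench. The stand is a fixed orange block 70 x 70 x 46 mm with an upright round hole 26 mm in diameter through it, 3 mm chamfer. When home, the key's collar rests flat on the stand's top, key_grip 32 mm above this point; any yaw of the key is right.
- carabiner_a: Teal locking carabiner lying flat, 115 x 70 mm, 15 mm high, loose; origin under its middle. Leave alone.
- carabiner_b: Second teal locking carabiner, as carabiner_a. Leave alone.
- belay: Titanium-coloured belay device with a small wire loop, 90 x 54 x 24 mm, loose; origin under its middle. Leave alone.
- gauge: Clear acrylic gauge plate with three round holes, 100 x 62 x 6 mm, loose; origin under its middle. Leave alone.
Mind the look-alikes: they are no part of the job. Several things look just like the part that bears key_grip: the one meant starts nearest to the robot's base.

How it is judged:
By the outcome, as a careful person would: the job done as asked, in the order asked, and still so for the second after the job is handed in, with the robot touching nothing.
It also fails if it takes over 72 s, if anything falls off the work surface, if the arm or the gripper's body presses on something with over 40 N, if the wrist force passes 120 N, or if a joint passes its speed limit or range.

### The arm

A 7-joint arm with a two-finger parallel gripper is mounted at the origin on the work surface. World frame = base frame: x ahead of the robot, y to its left, z up, the work surface at z = 0. Lengths are in m, angles in rad, forces in N, time in s.
With the tool pointing down it reaches from about 0.4 to 0.9 m from the base axis. Payload 5.5 kg.
Tool frame: the origin (TCP) lies midway between the tips of the shut fingers; the grasp point (between the pads) lies 19 mm behind it (manip.grip_depth is the distance from the TCP to the grasp point, in m); z points along the fingers, y is the line along which they close (so a half turn about z gives the same grasp; the last joint's range is limited). The gripper opens to 92 mm and grips with 3 to 60 N. Pads are 19 mm wide; open, the fingers measure 130 mm over their backs; the gripper's body (75 mm by 190 mm) begins 47 mm behind the grasp point.
Start: joints at [1.559, 0.501, -0.427, 1.55, 0.221, 1.138, -0.21], TCP at [0.176, -0.626, 0.227] pointing down, gripper open.
Joint ranges: [-2.88, 2.88], [-0.31, 2.03], [-1.54, 1.56], [0.2, 2.42], [-1.41, 4.55], [0.19, 2.02], [-2.57, 2.57]. Speed limits (rad/s): [2.57, 2.57, 3.14, 3.14, 3.14, 3.14, 3.14].

### API

Orientations are given as a unit quaternion [x, y, z, w].
In Python, from bench import manip, effector, viewer gives the robot as it stands. Calls block until the motion is done:
- manip.move_pose(position, orientation): joint-space move of the TCP to a pose.
- manip.servo_line(position, ori=None, vel=0.15): straight line of the TCP; ori=None keeps the orientation; vel is the mean speed in m/s.
- manip.movej(angles): joint-space move.
- effector.open_jaws() and effector.close(f_grip=None): open the fingers fully, or close them until they stop; f_grip is the grip in N (None keeps the last).
- manip.sleep(seconds).
- manip.solve_ik(position, orientation): joint angles nearest the present ones, or None.
- viewer.get_image(name): name is "side" or "top"; returns the picture (384x512x3 uint8, red, green, blue); there is no depth.
- viewer.get_calibration(name): a dict with "vfov" (degrees; the focal length in pixels is half the picture's height over the tangent of half this angle, whatever the lens; pixels are square), "cx", "cy" (the principal point, pixels), "dist_coeffs" ([k1, k2, p1, p2, k3] as OpenCV has them; the pictures are not rectified), "eye" and "attitude" of the camera in the world. Camera axes: x right, y down, z forward; pixel columns grow to the right and rows downward; lengths in m; the calibration is good to about 2 mm. A picture is of the moment at which its call begins. get_calibration takes no time and is no camera call.
A pose or a line that the arm cannot do raises manip.PlanningError and nothing moves.
- manip.hand_in(): hands the job in; it is judged then, once.
Readings, each from a call of its own:
- manip.current_clock(): time.
- manip.current_q(): joint angles.
- manip.current_joint_velocities(): joint speeds.
- manip.current_tau(): joint torques, N m.
- manip.current_tool_pos(): TCP position.
- manip.current_tcp_rot(): TCP orientation.
- manip.current_force(): force on the tool from outside, world axes, zero at the start.
- manip.current_wrist_torque(): the same for the moment, N m.
- manip.current_finger_gap(): finger opening in m.
- manip.current_gripper_force(): force on a finger pad.
Only numpy, scipy, OpenCV 4.12 (cv2) and the standard library are available. Lean on these libraries where they do the work, as an engineer would, in place of code of your own. Each camera call takes 0.05 s, during which the arm holds its last target. There are 200 camera calls.

## Working session

There is one attempt and no reset: what is moved stays moved. The work goes in short steps, each a Python script; the robot and the scene stay as the last script left them, time stands still between calls to the robot, and variables do not carry over. Pictures are saved under pics/ and viewed, at most 10 in all, crops included, and the job is handed in when it is done.

```bash
mkdir -p pics; ls; python3 - <<'E'
from bench import manip, effector, viewer
import cv2
for n in("side","top"):
    im=viewer.get_image(n); cv2.imwrite(f"pics/{n}0.png",im[:,:,::-1]); print(n,viewer.get_calibration(n))
print(manip.current_clock(),manip.current_tcp_rot(),manip.current_force(),manip.current_wrist_torque(),manip.grip_depth)
E
```

```text
pics
side {'vfov': 46.20272710596892, 'cx': 244.84948585587452, 'cy': 189.22696923680545, 'dist_coeffs': array([-0.14356834,  0.        ,  0.        ,  0.        ,  0.        ]), 'eye': array([0.06088544, 0.80708525, 0.64765619]), 'attitude': array([-0.25826612,  0.82794896, -0.47368417,  0.15304392])}
top {'vfov': 56.66351835697845, 'cx': 258.63710414015884, 'cy': 194.5064353973048, 'dist_coeffs': array([-0.09060098,  0.        ,  0.        ,  0.        ,  0.        ]), 'eye': array([0.56720591, 0.04912954, 0.85526832]), 'attitude': array([ 0.71525619, -0.69751578,  0.03363357, -0.02736963])}
0.1 [ 9.90570086e-01  1.37003983e-01 -9.99736554e-05 -8.96010336e-04] [ 0.2456941  -0.26291991  0.11605003] [ 0.03206305 -0.00106709  0.01475145] 0.0188
```

View pics/top0.png

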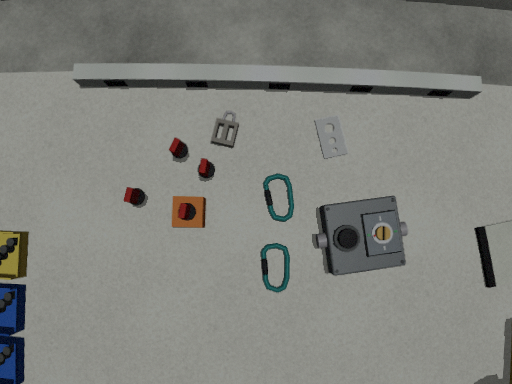

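View pics/side0.png

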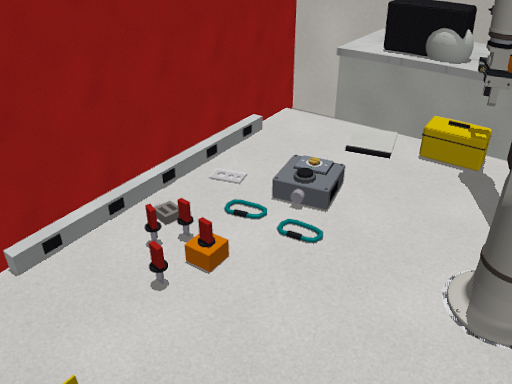

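```bash
cat > h.py <<'E'
import numpy as np, cv2
from scipy.spatial.transform import Rotation as R
from bench import manip, effector, viewer
def cam(n):
    c=viewer.get_calibration(n); f=192/np.tan(np.radians(c['vfov']/2))
    K=np.array([[f,0,c['cx']],[0,f,c['cy']],[0,0,1]]); return K,c['dist_coeffs'],np.array(c['eye']),R.from_quat(c['attitude']).as_matrix()
def ray(n,uv):
    K,d,e,A=cam(n); p=cv2.undistortPoints(np.float64(uv).reshape(-1,1,2),K,d).reshape(-1,2)
    r=np.c_[p,np.ones(len(p))]@A.T; return e,r/np.linalg.norm(r,axis=1)[:,None]
def onz(n,uv,z):
    e,r=ray(n,uv); return e+r*((z-e[2])/r[:,2])[:,None]
def tri(uvt,uvs):
    e1,r1=ray("top",uvt);e2,r2=ray("side",uvs);r1=r1[0];r2=r2[0]
    s=np.linalg.lstsq(np.c_[r1,-r2],e2-e1,rcond=None)[0]; a=e1+s[0]*r1;b=e2+s[1]*r2
    return (a+b)/2,np.linalg.norm(a-b)
def proj(n,P):
    K,d,e,A=cam(n); return cv2.projectPoints((np.atleast_2d(P)-e)@A,np.zeros(3),np.zeros(3),K,d)[0].reshape(-1,2)
def down(psi): # tool z down, tool y axis (closing) at world yaw psi
    y=np.array([np.cos(psi),np.sin(psi),0]);z=np.array([0,0,-1.]);x=np.cross(y,z)
    return R.from_matrix(np.c_[x,y,z]).as_quat()
def crop(im,u,v,w,h,s): return cv2.resize(im[v:v+h,u:u+w,::-1],None,fx=s,fy=s,interpolation=cv2.INTER_CUBIC)
E
python3 - <<'E'
from h import *
t=cv2.imread("pics/top0.png")[:,:,::-1]; s=cv2.imread("pics/side0.png")[:,:,::-1]
a=np.hstack([crop(t,160,185,55,50,7),crop(t,345,195,55,50,7)])
b=np.hstack([crop(s,180,210,55,50,7),crop(s,290,145,55,50,7)])
cv2.imwrite("pics/c1.png",cv2.resize(np.vstack([a,b]),(660,600)))
# orange stand mask + red handle
for n,im in(("top",t),("side",s)):
    hsv=cv2.cvtColor(np.ascontiguousarray(im),cv2.COLOR_RGB2HSV)
    o=cv2.inRange(hsv,(8,150,100),(16,255,255)); r=cv2.inRange(hsv,(0,150,60),(5,255,255))
    for nm,m in(("orange",o),("red",r)):
        k,l,st,c=cv2.connectedComponentsWithStats(m)
        print(n,nm,[(st[i].tolist(),c[i].round(1).tolist()) for i in range(1,k) if 15<st[i,4]<4000])
E
```

```text
top orange [([172, 196, 31, 31, 647], [187.5, 211.6])]
top red [([169, 138, 11, 15, 72], [173.9, 145.0]), ([199, 159, 8, 14, 85], [202.7, 165.9]), ([124, 188, 9, 14, 80], [127.8, 194.4]), ([179, 203, 8, 15, 92], [182.2, 210.1])]
side orange [([508, 56, 4, 16, 53], [509.8, 64.2]), ([185, 233, 44, 39, 776], [206.9, 255.0])]
side red [([178, 198, 13, 24, 232], [183.9, 209.8]), ([146, 204, 12, 26, 194], [151.4, 216.4]), ([199, 218, 14, 26, 272], [205.4, 230.0]), ([149, 241, 16, 28, 287], [156.6, 254.4])]
```

View pics/c1.png

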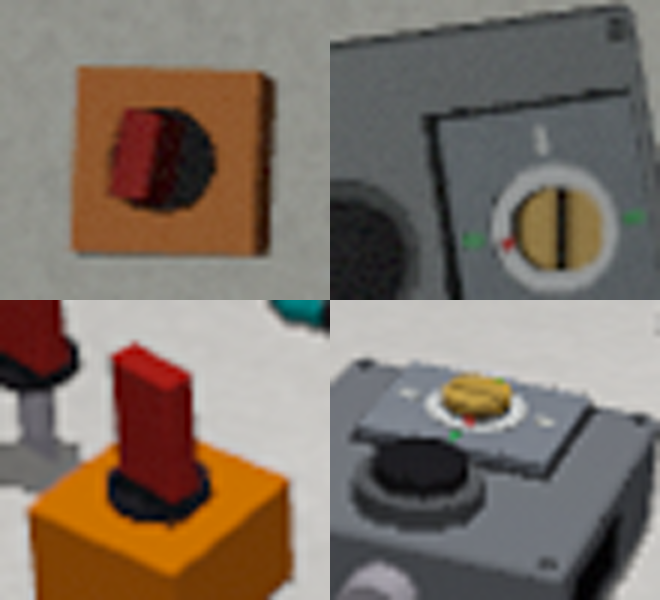

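The crop confirms the key in the orange stand (handle top at about 182.5,210.5 in the top view). It is nearest the base; the look-alikes at (128,194), (174,145) and (203,166) stand free and farther off. The lock is at about (383,233) with its slot nearly vertical in the image. The red pointer is at its left, between the white and green marks.

```bash
python3 - <<'E'
from h import *
f=lambda x,y,ox,oy:(ox+(x+.5)/6-.5,oy+(y+.5)/6-.5)
T=[f(*p,160,185) for p in((78,67),(262,72),(255,254),(72,250))]
P=onz("top",T,.046); print("stand",P.round(4).tolist(),P.mean(0).round(4))
S=[f(x,y-300,180,210) for x,y in((32,512),(165,575),(289,485),(195,437))]
P=onz("side",S,.046); print("stand side",P.round(4).tolist(),P.mean(0).round(4))
H=[f(*p,160,185) for p in((124,107),(161,112),(147,198),(110,195))]
P=onz("top",H,.104); print("handle",P.round(4).tolist(),P.mean(0).round(4))
H=[f(x,y-300,180,210) for x,y in((115,353),(137,345),(191,373),(170,388))]
P=onz("side",H,.104); print("handle side",P.round(4).tolist(),P.mean(0).round(4))
lt=f(561-330,229,345,195); ls=f(478-330,388-300,290,145)
print("lock",tri(lt,ls)); 
t=cv2.imread("pics/top0.png"); hsv=cv2.cvtColor(t,cv2.COLOR_BGR2HSV)
m=cv2.inRange(hsv,(15,80,60),(30,255,255)); m[:215]=0;m[250:]=0;m[:,:365]=0;m[:,400:]=0
v,u=np.nonzero(m);print("brass box",u.min(),u.max(),v.min(),v.max(),len(u))
# slot: darkest column per row inside disc, sub-pixel
g=cv2.cvtColor(t,cv2.COLOR_BGR2GRAY).astype(float); pts=[]
for r in range(228,239):
    w=np.clip(np.median(g[r,377:391])-g[r,379:388],0,None); pts.append(((w*np.arange(379,388)).sum()/w.sum(),r))
print(np.round(pts,2).tolist())
for z in(.070,.075,.08):
    Q=onz("top",pts,z); c=np.polyfit(Q[:,0],Q[:,1],1); print(z,"slot yaw",np.arctan(c[0]),onz("top",[lt],z),onz("side",[ls],z))
E
```

```text
stand [[0.6294, 0.2395, 0.046], [0.6293, 0.169, 0.046], [0.5603, 0.1692, 0.046], [0.5599, 0.2388, 0.046]] [0.5947 0.2041 0.046 ]
stand side [[0.6252, 0.2388, 0.046], [0.5617, 0.2395, 0.046], [0.5573, 0.172, 0.046], [0.6051, 0.1679, 0.046]] [0.5873 0.2046 0.046 ]
handle [[0.6112, 0.2089, 0.104], [0.6098, 0.1957, 0.104], [0.5794, 0.1994, 0.104], [0.5801, 0.2125, 0.104]] [0.5951 0.2041 0.104 ]
handle side [[0.6087, 0.2054, 0.104], [0.6054, 0.1969, 0.104], [0.578, 0.1998, 0.104], [0.5783, 0.2114, 0.104]] [0.5926 0.2034 0.104 ]
lock (array([ 0.55595103, -0.23336653,  0.07997169]), np.float64(0.002332948041164614))
brass box 376 389 227 239 147
[[383.3, 228.0], [383.32, 229.0], [383.36, 230.0], [383.26, 231.0], [383.34, 232.0], [383.34, 233.0], [383.33, 234.0], [383.25, 235.0], [383.26, 236.0], [383.28, 237.0], [382.95, 238.0]]
0.07 slot yaw -0.01967080267661454 [[ 0.55680264 -0.23631941  0.07      ]] [[ 0.5638505  -0.25266642  0.07      ]]
0.075 slot yaw -0.01967080267661204 [[ 0.55686888 -0.23450188  0.075     ]] [[ 0.55949701 -0.24349357  0.075     ]]
0.08 slot yaw -0.019670802676617184 [[ 0.55693512 -0.23268436  0.08      ]] [[ 0.55514351 -0.23432071  0.08      ]]
```

```bash
python3 - <<'E'
from h import *
d=manip.grip_depth
for b in(-np.pi/2,np.pi/2):
    q=manip.solve_ik([.595,.204,.078-d],down(-.12+b)); print("key",b,None if q is None else np.round(q,2))
    for y in(-.02,-.6,-1.2,-1.8):
        q=manip.solve_ik([.557,-.233,.074+.074-d],down(y+b)); print(b,y,None if q is None else np.round(q,2))
E
```

```text
key -1.5707963267948966 [ 0.14  0.76 -0.73  1.71  0.61  0.92 -2.53]
-1.5707963267948966 -0.02 [ 0.79  0.56 -0.59  1.75  0.37  0.94 -1.54]
-1.5707963267948966 -0.6 [ 0.67  0.53 -0.43  1.75  0.27  0.91 -2.04]
-1.5707963267948966 -1.2 [-0.15  0.58  0.68  1.78 -0.45  0.93 -2.05]
-1.5707963267948966 -1.8 [-0.48  0.99  1.35  1.79 -1.03  1.27 -2.21]
key 1.5707963267948966 [ 0.15  0.76 -0.74  1.71  0.62  0.92  0.61]
1.5707963267948966 -0.02 [ 1.06  0.73 -1.    1.74  0.69  1.07  1.36]
1.5707963267948966 -0.6 [ 1.03  0.7  -0.96  1.74  0.65  1.05  0.81]
1.5707963267948966 -1.2 [ 1.02  0.7  -0.95  1.74  0.65  1.05  0.22]
1.5707963267948966 -1.8 [ 0.97  0.66 -0.86  1.74  0.57  1.01 -0.33]
```

```bash
python3 - <<'E'
from h import *
d=manip.grip_depth; o=down(-.12+np.pi/2); x,y=.5945,.204
effector.open_jaws()
manip.move_pose([x,y,.17],o); manip.servo_line([x,y,.078-d],vel=.12)
f0=manip.current_force()
effector.close(50); manip.sleep(.2)
print(manip.current_finger_gap(),manip.current_gripper_force(),np.round([f0,manip.current_force()],2),manip.current_tool_pos().round(4) if hasattr(manip.current_tool_pos(),'round') else manip.current_tool_pos())
manip.servo_line([x,y,.078-d+.02],vel=.05); print(np.round(manip.current_force(),2),np.round(manip.current_wrist_torque(),3))
manip.servo_line([x,y,.20],vel=.2); manip.sleep(.3)
print(np.round(manip.current_force(),2),np.round(manip.current_wrist_torque(),3),manip.current_finger_gap())
# over the lock, tip 30 mm above
manip.move_pose([.557,-.233,.08+.04+.074-d],down(-.02+np.pi/2)); manip.sleep(.3)
print(np.round(manip.current_force(),2),np.round(manip.current_wrist_torque(),3),manip.current_clock(),np.round(manip.current_q(),2))
s=viewer.get_image("side");t=viewer.get_image("top")
print(proj("side",[.557,-.233,.12]),proj("top",[.557,-.233,.12]))
cv2.imwrite("pics/c2.png",np.hstack([crop(s,275,120,70,80,5.5),crop(t,345,190,70,80,5.5)]))
E
```

```text
0.013737405129691084 49.999319314956665 [[-0.27  0.12  0.85]
 [ 0.27 -0.08  0.07]] [0.5945 0.2041 0.0592]
[-0.42  0.59 -1.23] [ 0.052 -0.112 -0.031]
[-0.2  -0.02 -2.69] [ 0.053 -0.2    0.   ] 0.013735699834866473
[ 1.08 -0.35 -1.57] [ 0.111 -0.128 -0.004] 9.5417 [ 1.22  0.93 -1.4   1.7   0.94  1.36  1.19]
[[314.38036192 146.38740797]] [[390.00206404 233.09625187]]
```

View pics/c2.png

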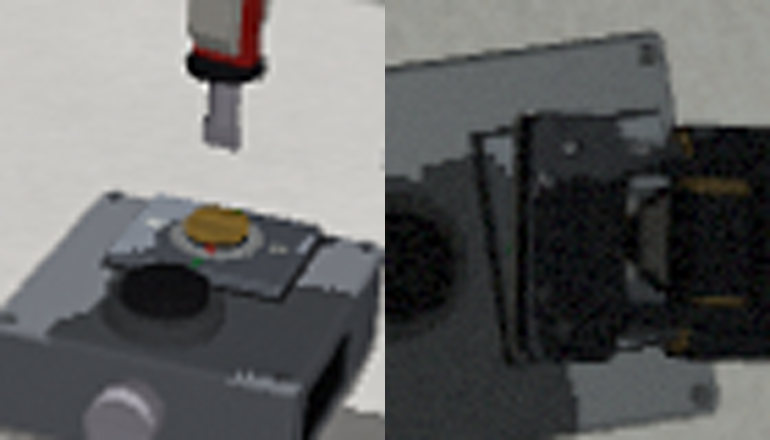

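Side crop: the blade tip is at about (315,146.5), against a predicted (314.4,146.4), so the views agree. The lock disc is right below it. I'll descend by feel.

```bash
cat >> h.py <<'E'
D=.074-manip.grip_depth
def ft(n=5):
    a=[]
    for _ in range(n): a.append(np.r_[manip.current_force(),manip.current_wrist_torque()]); manip.sleep(.02)
    return np.mean(a,0)
E
python3 - <<'E'
from h import *
x,y=.5565,-.233; o=down(-.02+np.pi/2)
manip.servo_line([x,y,.09+D],ori=o,vel=.06); manip.sleep(.3); b=ft(10); print(b.round(3))
np.save("b.npy",b)
for z in np.arange(.0885,.071,-.0015):
    manip.servo_line([x,y,z+D],ori=o,vel=.02); w=ft(3)-b; print(round(z,4),round(manip.current_tool_pos()[2]-D,4),w.round(2))
    if w[2]>4 or np.hypot(*w[:2])>8: break
print(manip.current_clock())
E
```

```text
[-0.071 -0.167 -1.548  0.115 -0.165  0.003]
0.0885 0.0884 [-0.01  0.29 -0.12 -0.02  0.03 -0.  ]
0.087 0.0869 [ 0.34  0.17 -0.74 -0.02  0.03  0.01]
0.0855 0.0854 [ 0.48  0.19  0.21 -0.03  0.02 -0.01]
0.084 0.084 [ 0.18 -0.08  0.29 -0.02  0.01  0.01]
0.0825 0.0824 [ 0.27  0.57 -0.29 -0.04  0.01  0.  ]
0.081 0.0809 [-0.36  0.41 -0.01 -0.06 -0.   -0.03]
0.0795 0.0794 [ 0.29 -0.1   0.27  0.    0.01  0.02]
0.078 0.0779 [ 0.72  0.29  0.03 -0.04  0.01 -0.02]
0.0765 0.0764 [-0.16 -0.06  0.27 -0.04  0.02  0.01]
0.075 0.0749 [ 0.2   0.15  0.18 -0.04  0.01 -0.02]
0.0735 0.0734 [-0.23  0.11  0.39 -0.02 -0.    0.02]
0.072 0.0722 [ 0.24  0.18  1.42 -0.03 -0.07  0.  ]
14.3583
```

```bash
python3 - <<'E'
from h import *
b=np.load("b.npy"); x,y=.5565,-.233; o=down(-.02+np.pi/2)
for z in (.0712,.0705):
    manip.servo_line([x,y,z+D],ori=o,vel=.02); w=ft(4)-b; print(z,manip.current_tool_pos()[2]-D,w.round(3))
    if w[2]>4: break
s=viewer.get_image("side")
cv2.imwrite("pics/c3.png",crop(s,285,135,60,45,11))
E
```

```text
0.0712 0.07143771733541365 [ 0.247  0.824  1.932 -0.033 -0.054 -0.002]
0.0705 0.07071358907618341 [ 0.722  0.435  3.111 -0.051 -0.047  0.005]
```

View pics/c3.png

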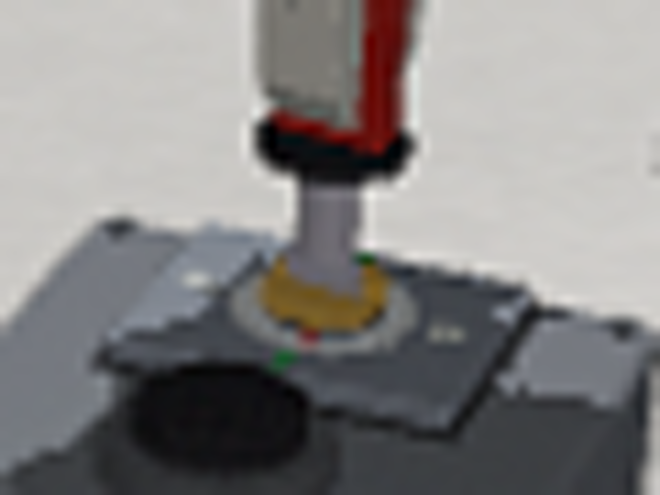

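```bash
python3 - <<'E'
from h import *
p=manip.current_tool_pos()-np.array([0,0,D])
for dz in(0,.006): 
    q=proj("side",p+[0,0,dz])[0]+[.6,.1]; print(p.round(4),dz,((q-[285,135]+.5)*11-.5).round(0))
for P in ([-.08,-.085,.06],):pass
E
```

```text
[ 0.5567 -0.233   0.0707] 0 [323. 305.]
[ 0.5567 -0.233   0.0707] 0.006 [325. 285.]
```

The blade has entered: contact is near z=.072, about 6 mm below the mouth, and the spring slope fits. In the side view the tip projects below the disc's face. Now I'll turn by feel.

```bash
python3 - <<'E'
from h import *
b=np.load("b.npy"); x,y=.5567,-.233; a=0.
def turn(a,z=.0698,v=.02):
    manip.servo_line([x,y,z+D],ori=down(-.02-a+np.pi/2),vel=v)
turn(0); w=ft(8)-b; print(manip.current_clock(),w.round(3))
while a<1.7:
    st=.08 if a<.8 else .04
    a+=st; turn(a); w=ft(6)-b; 
    ya=R.from_quat(manip.current_tcp_rot()).as_matrix()[:,1]; 
    print(round(a,3),round(-.02+np.pi/2-np.arctan2(ya[1],ya[0]),3),w.round(3),round(manip.current_clock(),2))
    if w[5]>.12 or np.hypot(*w[:2])>8 or w[2]>12: break
E
```

```text
15.425 [-0.163  0.161  5.403 -0.026  0.085 -0.014]
0.08 0.078 [-0.206 -0.496  5.323 -0.214  0.065  0.   ] 15.78
0.16 0.158 [-3.740e-01 -1.453e+00  5.412e+00 -4.810e-01  1.130e-01  2.000e-03] 16.12
0.24 0.238 [-0.36  -1.833  5.449 -0.682  0.12   0.008] 16.48
0.32 0.318 [-0.377 -2.625  5.514 -0.879  0.134  0.015] 16.82
0.4 0.398 [-6.240e-01 -2.880e+00  5.359e+00 -1.031e+00  1.620e-01 -4.000e-03] 17.18
0.48 0.478 [-4.280e-01 -4.403e+00  5.499e+00 -1.192e+00  1.970e-01 -1.000e-03] 17.52
0.56 0.558 [-3.620e-01 -4.053e+00  5.179e+00 -1.348e+00  1.890e-01  1.000e-03] 17.88
0.64 0.638 [-5.710e-01 -4.570e+00  5.407e+00 -1.405e+00  1.920e-01  5.000e-03] 18.23
0.72 0.719 [-0.479 -4.875  5.465 -1.456  0.212  0.021] 18.57
0.8 0.799 [-0.803 -5.016  5.553 -1.505  0.233  0.008] 18.93
0.88 0.879 [-0.41  -4.913  5.637 -1.52   0.214  0.009] 19.27
0.92 0.919 [-1.406 -5.089  5.631 -1.546  0.305  0.035] 19.62
0.96 0.959 [-1.5   -5.07   5.418 -1.585  0.4    0.074] 19.98
1.0 0.999 [-1.262 -5.083  5.718 -1.571  0.415  0.037] 20.32
1.04 1.039 [-1.151 -4.705  5.819 -1.558  0.406  0.05 ] 20.68
1.08 1.079 [-1.218 -4.965  5.652 -1.585  0.399  0.029] 21.02
1.12 1.119 [-1.075 -4.725  6.109 -1.562  0.419  0.047] 21.38
1.16 1.159 [-1.014 -5.107  5.662 -1.573  0.401  0.062] 21.73
1.2 1.199 [-1.318 -5.132  5.722 -1.574  0.401  0.068] 22.07
1.24 1.239 [-1.13  -5.084  5.731 -1.58   0.407  0.066] 22.43
1.28 1.279 [-1.255 -4.964  6.022 -1.568  0.411  0.05 ] 22.77
1.32 1.319 [-1.126 -5.159  5.923 -1.605  0.419  0.072] 23.12
1.36 1.359 [-1.189 -4.638  6.106 -1.587  0.428  0.099] 23.48
1.4 1.398 [-1.389 -5.167  6.005 -1.607  0.474  0.207] 23.82
```

```bash
python3 - <<'E'
from h import *
b=np.load("b.npy"); x,y=.5567,-.233; a=1.40
w=ft(20)-b; print(w.round(3)); m=w[5]
while m<.265 and a<1.5:
    a+=.008 if m<.24 else .004
    manip.servo_line([x,y,.0698+D],ori=down(-.02-a+np.pi/2),vel=.02); w=ft(20)-b; m=w[5]
    print(round(a,3),w.round(3),round(manip.current_clock(),2))
E
```

```text
[-1.326 -5.091  5.884 -1.6    0.46   0.211]
1.408 [-1.377 -4.998  5.934 -1.625  0.454  0.256] 24.74
1.412 [-1.44  -5.153  5.861 -1.606  0.473  0.275] 25.32
```

```bash
python3 - <<'E'
from h import *
b=np.load("b.npy"); x,y=.5567,-.233; o=down(-.02-1.412+.05+np.pi/2)
manip.servo_line([x,y,.0698+D],ori=o,vel=.02); print((ft(8)-b).round(3))
manip.servo_line([x,y,.095+D],ori=o,vel=.05); manip.sleep(.2); print((ft(8)-b).round(3),manip.current_finger_gap())
manip.servo_line([x,y,.16+D],ori=o,vel=.15)
X,Y=.5947,.2041
manip.move_pose([X,Y,.046+.03+D],down(-.12+np.pi/2)); manip.sleep(.3); b=ft(8); np.save("b2.npy",b)
print(b.round(2),manip.current_clock())
s=viewer.get_image("side"); print(proj("side",[X,Y,.076]),proj("side",[X,Y,.046]))
t=viewer.get_image("top")
cv2.imwrite("pics/c4.png",np.hstack([crop(s,175,195,70,70,5.7),crop(t,345,195,70,70,5.7)]))
E
```

```text
[-1.554 -4.919  6.187 -1.532  0.517  0.095]
[-0.035  0.058  0.076 -0.126  0.035  0.001] 0.013700046782477758
[-0.02 -0.18 -1.46  0.08 -0.14 -0.01] 29.35
[[204.83273534 230.82112077]] [[205.58766481 241.84507811]]
```

View pics/c4.png

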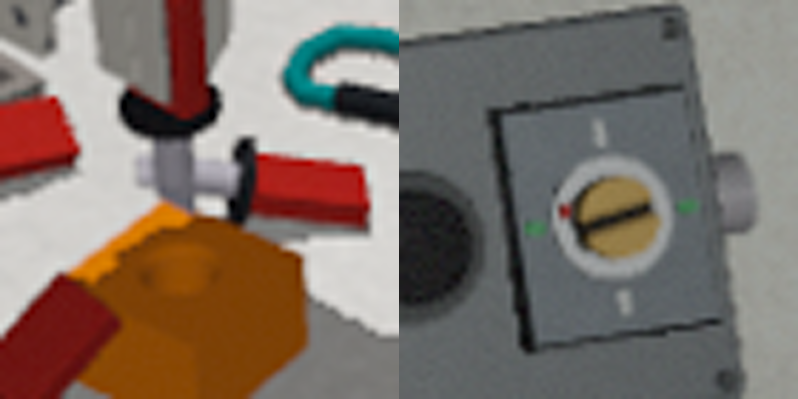

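The look-alikes have fallen over: they had been balanced on their blades, and my path never came near them. The pointer moved and the slot now lies along the green marks. The tip at (206,231) is right above the hole at (206,242), so I'll lower it.

```bash
python3 - <<'E'
from h import *
b=np.load("b2.npy"); X,Y=.5947,.2041; o=down(-.12+np.pi/2); d=manip.grip_depth
for z in (.1,.085,.081,*np.arange(.08,.0762,-.0005)):
    manip.servo_line([X,Y,z-d],ori=o,vel=.05 if z>.081 else .02); w=ft(3)-b
    if z<.09: print(round(z,4),w.round(2))
    if w[2]>2.5 or np.hypot(*w[:2])>6: break
effector.open_jaws(); manip.sleep(.2)
manip.servo_line([X,Y,.19],ori=o,vel=.12)
manip.move_pose([.42,0,.28],o); manip.sleep(.3)
print(manip.current_clock(),manip.current_finger_gap())
s=viewer.get_image("side"); t=viewer.get_image("top")
cv2.imwrite("pics/c5.png",np.hstack([crop(s,120,180,130,110,3),crop(t,100,120,130,110,3)]))
E
```

```text
0.085 [-0.09 -0.02 -0.25  0.05 -0.    0.02]
0.081 [-0.35  0.41 -0.08  0.01 -0.01  0.02]
0.08 [ 0.24  0.16  0.09 -0.01  0.02  0.02]
0.0795 [ 0.13 -0.12 -0.84  0.02 -0.03 -0.01]
0.079 [-0.22  0.    0.83  0.02 -0.02  0.02]
0.0785 [ 0.74 -0.31  0.11  0.   -0.04  0.01]
0.078 [ 0.26 -0.3  -0.09  0.02 -0.01  0.01]
0.0775 [-1.8  -1.22  5.67 -0.29  0.44  0.  ]
37.475 0.09184965725108642
```

View pics/c5.png

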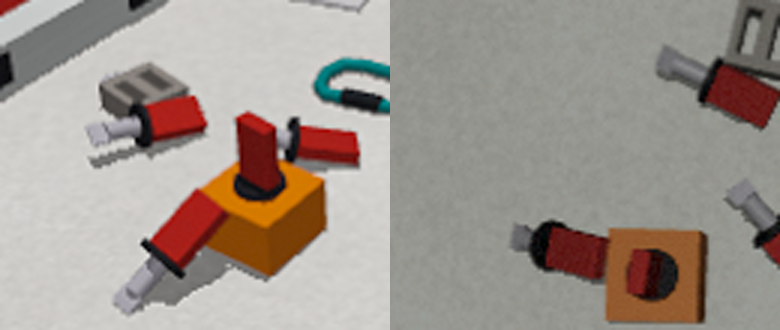

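The key stands home with its collar flat on the stand. The latch is at the stop, so I'm handing in.

```bash
python3 -c "
from bench import manip
print(manip.hand_in())"
```

```text
the job is handed in; nothing more can be done
None
```

The lock is turned to its stop and snugged at about 0.28 N m, and the key is back home in its stand and released; handed in at about 37 s. The three look-alike keys, which stood upright at the start, are now lying down; I believe they fell on their own but didn't see it happen, and I did not check whether one touched the belay device.

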